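# Shake down the filter and hold the dust box gate ajar

### The arm

A 6-joint arm with a two-finger parallel gripper is mounted at the origin on the work surface. World frame = base frame: x ahead of the robot, y to its left, z up, the work surface at z = 0. Lengths are in m, angles in rad, forces in N, time in s.
With the tool pointing down it reaches from about 0.425 to 0.95 m from the base axis. Payload 3.5 kg.
Tool frame: the origin (TCP) lies midway between the tips of the shut fingers; the grasp point (between the pads) lies robot.grip_depth behind it (robot.grip_depth is the distance from the TCP to the grasp point, in m); z points along the fingers, y is the direction in which the jaws open and shut (so a half turn about z gives the same grasp; the last joint's range is limited). The gripper opens to 85 mm and grips with 20 to 120 N. Pads are 22 mm wide; open, the fingers measure 114 mm over their backs; the gripper's body (76 mm by 85 mm) begins 54 mm behind the grasp point. The pads swing forward as they close: fully open they stand 13 mm farther back than shut.
Start: joints at [-1.374, 0.286, 1.577, -0, 1.279, -0.15], TCP at [0.229, -0.635, 0.2] pointing down, gripper open.
Joint ranges: [-2.77, 2.77], [-0.9, 2.22], [0.21, 2.48], [-1.53, 4.67], [0.24, 2.81], [-2.84, 2.84]. Speed limits (rad/s): [2.79, 2.79, 3.14, 3.14, 3.14, 3.14].

### API

Orientations are given as a unit quaternion [x, y, z, w].
In Python, from plant import robot gives the robot as it stands.
- The arm moves only by the shell command python3 -m pendant 'ROWS' [FORCE]. ROWS is JSON, a list that holds one entry, the list of rows, each a list of 7 numbers: the shift along the tool's x, y, z in m, then the turn, a rotation vector about the tool's x, y, z in degrees, then the opening, from 0 (shut) to 1 (fully open). A call has 1 to 5 rows; each row is the pose to reach, as a shift and turn from the pose commanded when the call began, along the tool's axes at that moment; what a row does not reach only later rows make up. A row lasts 1/12 s, in which the tool goes at most 41.7 mm and 7.16 degrees, less where a joint would pass 70% of its speed; a pose out of reach is approached as far as the arm can. A call with a gripper value outside its range is refused whole. The fingers move at their own pace and stop on an object; FORCE is the grip in N (left out, the last holds). Time passes only in rows, so rows that repeat a pose let the fingers close. It gives the time, the measured TCP pose, the force and the opening at its end, in the units of the state.
- robot.sense(): the state, without advancing time (a new reading comes with each control period).
- robot.snapshot(name): name is "side" or "top" or "wrist"; returns the picture (384x512x3 uint8, blue, green, red); there is no depth.
- robot.camera_model(name): a dict with "fov_y" (degrees; the focal length in pixels is half the picture's height over the tangent of half this angle, whatever the lens; pixels are square), "cx", "cy" (the principal point, pixels), "k1" (the pictures are not rectified: a ray, as slopes to the right and down, at radius r is drawn at 1 + k1 r^2 times it, then the intrinsics apply), "xyz" and "attitude" of the camera in the world. Camera axes: x right, y down, z forward; pixel columns grow to the right and rows downward; lengths in m; the calibration is good to about 2 mm. A picture is of the moment at which its call begins: read the wrist's pose just before it. camera_model takes no time and is no camera call; for the wrist camera it gives the pose at the moment of the call.
- robot.sign_off(): hands the job in, once; it reports no verdict.
The state is a dict: "clock": time; "joint_pos": joint angles; "joint_velocities": joint speeds; "joint_efforts": joint torques, N m; "tcp_pos": TCP position; "eef_rot": TCP orientation; "contact_force": force on the tool from outside, world axes, zero at the start; "moment": the same for the moment, N m; "grip_width": finger opening in m.
Only numpy, scipy, OpenCV 4.12 (cv2) and the standard library are available. Lean on these libraries where they do the work, as an engineer would, in place of code of your own. Each camera call takes 0.05 s, during which the arm holds its last target. There are 200 camera calls.

### The job

Before the grinding dust box on the bench is emptied, knock the dust off its filter: swing the sprung shaker lever on the roof all the way to its stop and let it spring back. Then draw the barrel bolt of the front gate; it hangs low in its worn straps behind the keeper's bent-up lip, so lift it clear while you pull rather than forcing it against the lip. Swing the self-closing gate about 9 cm (a hand's breadth) ajar at its free edge and finish while still holding it there with the fingers, ready for the vacuum nozzle, leaving the bowl, jar, cast and brush where they are.

Things in the scene. Friction and masses are not known exactly. Their poses are not given: they have to be found in the camera images.
- dust_box: the bench grinding dust box, fixed to the bench: aluminium frame with clear panels, 240 deep (x) x 340 wide (y) x 200 high; a white filter pack 150 wide stands 28 higher on its roof, its front face 90 behind the front of the box. Origin: centre of its underside, on the bench; its own -x is the front with the gate (facing the robot, turned up to about 11 degrees), its own y is to the left seen from the robot, z up. It moves from run to run
- shaker_hub (a point): pivot axis (upright) of the filter's shaker lever, at the height of the middle of the peg; 50 left of and 5 before the centre of the roof (box frame x -5, y 50, z 258)
- shaker_peg (a point): middle of the lever's black upright finger peg, 14 diameter, 36 tall (18 above and 18 below this point), 75 from the pivot. Under it runs the flat steel lever arm, 14 wide, its top 18 below this point; the filter pack's top is 30 below this point and the clear roof 58 below it. At rest the peg lies ahead and to the left of the pivot
- shaker_swing (a joint): shaker lever angle in rad: 0 at rest, 1.2 at its stop; grows as the peg swings anticlockwise seen from above, that is from left to right across the front of the pivot (arm from 34 degrees left of the box's -x direction to 34 degrees right of it). A spring returns it to 0; it needs about 2 N at the peg to start and 5 N at the stop. Push the peg sideways
- bolt: the gate's steel barrel bolt: flat bar 8 thick x 10 high x 178 long lying across the gate's upper rail in two straps, 10 out from the gate's front face; a stalk 9 thick carries a ball knob out of its front. At its right end (away from the hinge) the bar is cranked 8 lower into a nose 22 long, which sits inside the keeper. Mass about 0.17 kg. Origin: on the bar's centre line behind the knob; its y axis points to the hinge (the pull direction), its x axis into the box
- bolt_knob (a point): centre of the bolt's ball knob, 22 diameter, 46 out from the gate's front face and (bolt down) 35 below the roof's top; free space of more than 25 all round it except its stalk behind. It can be pinched from above with the fingers either side of it along the bolt
- bolt_lift (a joint): height in m by which the bolt is lifted in its stretched straps: 0 hanging down by its own weight, 0.013 at most. The nose overlaps the keeper's lip by 6 mm, so it passes over the lip only when lifted more than 0.006 (about 0.009 to 0.011 is right)
- bolt_slide (a joint): how far in m the bolt is drawn, 0 shot home (starts between 0 and 0.003), grows towards the hinge (left), 0.046 at most. At about 0.004 the nose comes against the lip if the bolt is not lifted; from 0.030 the nose is out of the keeper and the gate is free. It slides with about 1.2 N of friction and stays where it is left
- keeper: steel hoop keeper on the right front post: 20 wide, inside 36 high, closed to the front, so the gate stays shut while the nose is inside. Its frame is that of the box
- keeper_lip (a point): middle of the top edge of the keeper's bent-up lip, 4 thick, on the side of the keeper towards the gate
- gate: the front gate with all it carries (bolt included): aluminium frame 262 wide, 176 high, 20 thick with a clear panel, front face flush with the posts. Origin: on its upright hinge line at the left, at bench height; at 0 its axes are those of the box
- gate_hinge (a point): point of the gate's upright hinge line, at the height of the bolt; in the box's frame x -118, y 133
- gate_edge (a point): the gate's free edge (right end, front face) at the height of the bolt, 264 from the hinge line
- gate_swing (a joint): gate angle in rad: 0 shut, grows as the free edge swings out towards the robot, 1.3 at most; 0.35 is about 90 mm at the free edge. A spring pulls it shut with 0.35 N m at 0, growing by 1.0 N m per rad (about 5 N at the knob when ajar), and shuts it if it is let go
- mixing_bowl: grey rubber mixing bowl, 116 across, 62 high, loose on the bench left of the box; origin under its centre; leave alone
- powder_jar: white screw-top jar, 72 across, 75 high, loose on the bench right of the box; origin under its centre; leave alone
- stone_cast: small plaster tooth cast, about 69 x 62, 32 high, loose on the bench at the right, nearer the robot; origin under its middle; leave alone
- bench_brush: small flat bench brush, 200 long, 42 wide, 20 high, lying on the bench at the left, nearer the robot; origin under its middle, handle to its own -x; leave alone

How it is judged:
By the outcome, as a careful person would: the job done as asked, in the order asked, and still so for the second after the job is handed in, while the arm keeps its last pose, push and grip.
It also fails if it takes over 53 s, if anything falls off the work surface, if the arm or the gripper's body presses on something with over 40 N, if the wrist force passes 120 N, or if a joint passes its speed limit or range.

## Working session

There is one attempt and no reset: what is moved stays moved. The work goes in short steps, Python scripts to look and compute and a shell command to move; the robot and the scene stay as the last step left them, time stands still between calls to the robot, and variables do not carry over. Pictures are saved under pics/ and viewed, about 8 in all and at most 12, crops included, and the job is handed in when it is done.

```bash
ls; mkdir -p pics; python3 - <<'E'
from plant import robot
import cv2,numpy as np
print(robot.sense(), robot.grip_depth)
for n in ("top","side","wrist"):
    print(n,robot.camera_model(n))
a=robot.snapshot("top");b=robot.snapshot("side")
cv2.imwrite("pics/top0.png",a);cv2.imwrite("pics/side0.png",b)
E
```

```text
pics
{'clock': 0.0, 'joint_pos': array([-1.37398925e+00,  2.87208893e-01,  1.57821434e+00,  2.35054882e-05,
        1.27861491e+00, -1.50028161e-01]), 'joint_velocities': array([ 1.67301134e-03,  1.68293143e-03,  6.46293820e-04, -3.43688018e-04,
       -1.29132951e-03,  1.22366858e-05]), 'joint_efforts': array([-3.32714053e-04, -4.05977511e+01, -2.92630488e+01, -9.96272956e-05,
        5.79765197e-03,  4.93686798e-06]), 'tcp_pos': array([ 0.22931557, -0.63405515,  0.19889825]), 'eef_rot': array([ 9.85000662e-01,  1.72546229e-01, -1.73493004e-05, -1.22267277e-03]), 'contact_force': array([-0.72389498,  0.3252738 ,  1.69780082]), 'moment': array([ 0.03199247,  0.00575799, -0.05964624]), 'grip_width': 0.08535735748854686} 0.0187
top {'fov_y': 54.309828558988194, 'cx': 252.43598116243655, 'cy': 184.16490734342526, 'k1': -0.08559087404741086, 'xyz': array([0.37902486, 0.02101887, 1.30657512]), 'attitude': array([ 0.71294407, -0.69797493,  0.05354748, -0.04091956])}
side {'fov_y': 51.40816513864329, 'cx': 258.5669526808477, 'cy': 189.78334479848618, 'k1': -0.11696172078397145, 'xyz': array([0.09319526, 1.04754237, 0.88039022]), 'attitude': array([-0.19190414,  0.85151443, -0.47856734,  0.09523273])}
wrist {'fov_y': 59.7784047708379, 'cx': 258.93475093236214, 'cy': 191.00592288380446, 'k1': 0.03220007179522918, 'xyz': array([ 0.29831544, -0.60952546,  0.37193025]), 'attitude': array([ 0.81016518, -0.56867086, -0.0837004 ,  0.11506553])}
```

View pics/top0.png

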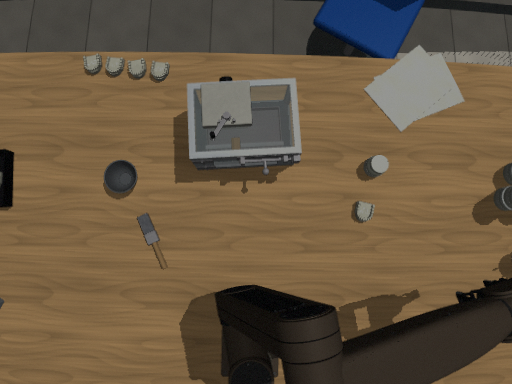

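View pics/side0.png

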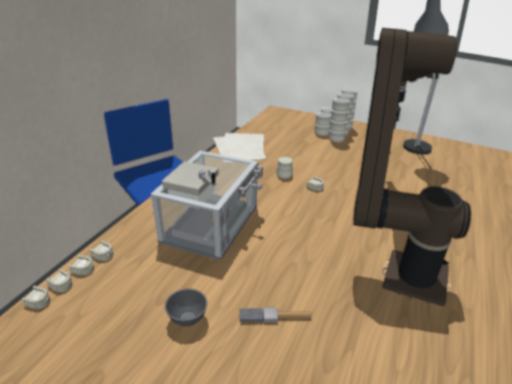

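The top view shows the box at px (187–300, 79–168), peg about (213,134), hub about (226,118) and knob about (266,170). The bowl and brush are to its left, the jar and cast to its right. I'll enlarge it for exact corners.

```bash
cat > h.py <<'E'
from plant import robot
import numpy as np, cv2
from scipy.spatial.transform import Rotation as R
def ray(m,u,v):
    f=192/np.tan(np.radians(m["fov_y"]/2))
    d=np.array([(u-m["cx"])/f,(v-m["cy"])/f]); s=d.copy()
    for _ in range(20): s=d/(1+m["k1"]*(s@s))
    return m["xyz"],R.from_quat(m["attitude"]).apply([s[0],s[1],1])
def onz(m,u,v,z):
    o,d=ray(m,u,v); return o+d*(z-o[2])/d[2]
def proj(m,p):
    f=192/np.tan(np.radians(m["fov_y"]/2))
    c=R.from_quat(m["attitude"]).inv().apply(np.asarray(p)-m["xyz"]); s=c[:2]/c[2]
    return s*(1+m["k1"]*(s@s))*f+[m["cx"],m["cy"]]
def tri(m1,p1,m2,p2):
    o1,d1=ray(m1,*p1);o2,d2=ray(m2,*p2)
    t=np.linalg.lstsq(np.c_[d1,-d2],o2-o1,rcond=None)[0]
    a,b=o1+d1*t[0],o2+d2*t[1]; return (a+b)/2,np.linalg.norm(a-b)
E
python3 - <<'E'
from h import *
a=cv2.imread("pics/top0.png")[65:185,175:315]
cv2.imwrite("pics/c0.png",cv2.resize(a,None,fx=5,fy=5,interpolation=cv2.INTER_CUBIC))
E
```

```text
(no output)
```

View pics/c0.png

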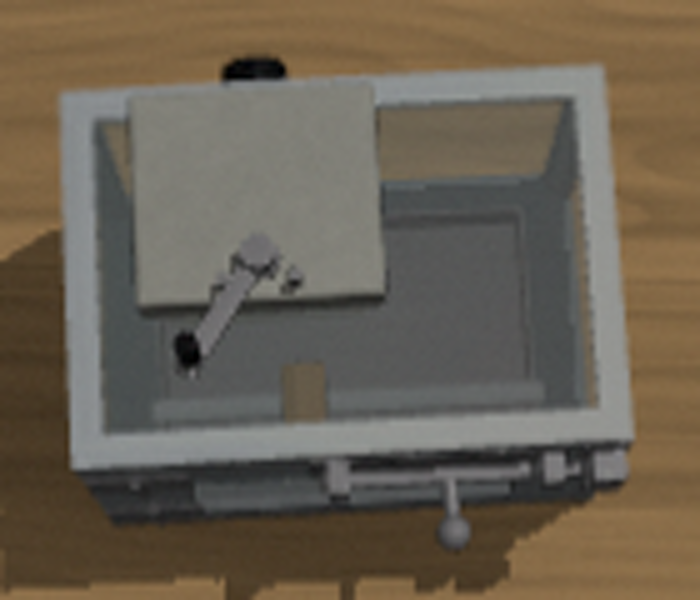

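The crop shows roof corners at (61,93), (605,66), (632,441) and (73,470). The peg is at (188,345), the hub at (257,250), the knob at (455,530).

```bash
python3 - <<'E'
from h import *
m=robot.camera_model("top")
P=lambda x,y,z: onz(m,(x+.5)/5-.5+175,(y+.5)/5-.5+65,z)
c=np.array([P(61,93,.2),P(605,66,.2),P(632,441,.2),P(73,470,.2)])[:,:2]
b=np.array([[.12,.17],[.12,-.17],[-.12,-.17],[-.12,.17]])
A=c-c.mean(0);H=b.T@A
yaw=np.arctan2((b[:,0]*A[:,1]-b[:,1]*A[:,0]).sum(),(b*A).sum())
Rz=np.array([[np.cos(yaw),-np.sin(yaw)],[np.sin(yaw),np.cos(yaw)]])
print("centre",c.mean(0),"yaw",np.degrees(yaw),"res",A-b@Rz.T)
B=lambda x,y:c.mean(0)+Rz@[x,y]
print("hub",B(-.005,.05),P(257,250,.24))
for s in(34,0,-34):
    t=np.radians(s);print(s,"peg",B(-.005-.075*np.cos(t),.05+.075*np.sin(t)))
print("peg img",P(188,345,.27))
k=P(455,530,.165);print("knob",k,"box",Rz.T@(k[:2]-c.mean(0)))
print("hinge",B(-.118,.133),"edge",B(-.12,-.131))
print("jar",onz(m,377,164,.07),"cast",onz(m,364,211,.03))
E
```

```text
centre [0.73422679 0.03485333] yaw 4.39000833086626 res [[-0.00025546 -0.00016187]
 [ 0.00069715 -0.00047009]
 [-0.00028647  0.00124312]
 [-0.00015522 -0.00061116]]
hub [0.7254142  0.08432391] [0.72832159 0.08561921 0.24      ]
34 peg [0.66020854 0.12138092]
0 peg [0.65063424 0.07858302]
-34 peg [0.66662907 0.03774807]
peg img [0.66132557 0.12132709 0.27      ]
knob [ 0.57607014 -0.03778105  0.165     ] box [-0.16325245 -0.06031515]
hinge [0.60639248 0.15843079] edge [ 0.62460627 -0.10494775]
jar [ 0.62462346 -0.4233599   0.07      ] cast [ 0.46608643 -0.38759142  0.03      ]
```

```bash
python3 -m pendant '[[[0,0,-0.04,0,0,5.2,0],[0,0,-0.08,0,0,10.4,0],[0,0,-0.12,0,0,15.5,0],[0,0,-0.16,0,0,15.5,0]]]' 40
for i in 1 2 3 4; do python3 -m pendant '[[[0.021,-0.033,0,0,0,0,0],[0.042,-0.066,0,0,0,0,0],[0.063,-0.099,0,0,0,0,0],[0.084,-0.132,0,0,0,0,0],[0.105,-0.165,0,0,0,0,0]]]'; done
python3 -m pendant '[[[0.021,-0.033,0,0,0,0,0],[0.042,-0.066,0,0,0,0,0],[0.068,-0.105,0,0,0,0,0],[0.068,-0.105,0,0,0,0,0]]]'
cat >> h.py <<'E'
C=np.array([.73423,.03485]);Y=np.radians(4.39)
def st():
    s=robot.sense();d=s["tcp_pos"][:2]-C;c,n=np.cos(Y),np.sin(Y)
    f=s["contact_force"]
    r=R.from_quat(s["eef_rot"]).as_matrix()
    print("t%.2f box x%.1f y%.1f z%.1f mm"%(s["clock"],1e3*(c*d[0]+n*d[1]),1e3*(-n*d[0]+c*d[1]),1e3*s["tcp_pos"][2]),"toolx yaw %.1f tilt %.1f"%(np.degrees(np.arctan2(r[1,0],r[0,0])),np.degrees(np.arccos(-r[2,2]))),"Fbox",np.round([c*f[0]+n*f[1],-n*f[0]+c*f[1],f[2]],1),"grip %.1f"%(1e3*s["grip_width"]))
E
python3 -c "from h import *;st()"
```

```text
clock: 0.43
tcp_pos: [0.2294, -0.6342, 0.3611]
eef_rot: [0.999, 0.037, -0.0, -0.001]
contact_force: [0.7, -1.3, 0.4]
grip_width: 0.0387
clock: 0.85
tcp_pos: [0.322, -0.4604, 0.3596]
eef_rot: [0.999, 0.038, -0.0, -0.001]
contact_force: [0.3, 0.4, 1.5]
grip_width: 0.0001
clock: 1.27
tcp_pos: [0.414, -0.2878, 0.3598]
eef_rot: [0.999, 0.038, -0.0, -0.0]
contact_force: [0.2, 1.0, -0.5]
grip_width: 0.0002
clock: 1.68
tcp_pos: [0.5061, -0.1152, 0.3599]
eef_rot: [0.999, 0.038, -0.0, -0.0]
contact_force: [-0.4, -0.5, 0.1]
grip_width: 0.0003
clock: 2.1
tcp_pos: [0.5983, 0.0573, 0.3597]
eef_rot: [0.999, 0.038, -0.0, -0.0]
contact_force: [1.1, -0.6, 0.5]
grip_width: -0.0001
clock: 2.43
tcp_pos: [0.6588, 0.1707, 0.3575]
eef_rot: [0.999, 0.041, -0.001, -0.001]
contact_force: [-1.3, -0.9, -1.0]
grip_width: -0.0
t2.43 box x-64.8 y141.2 z357.5 mm toolx yaw 4.7 tilt 0.2 Fbox [-1.4 -0.8 -1. ] grip -0.0
```

```bash
python3 -m pendant '[[[-0.002,0,0.04,0,0,0,0],[-0.002,0,0.08,0,0,0,0],[-0.002,0,0.111,0,0,0,0],[-0.002,0,0.111,0,0,0,0]]]'
python3 -c "from h import *;st()"
python3 -m pendant '[[[0,0.012,0,0,0,0,0],[0,0.024,0,0,0,0,0],[-0.005,0.034,0,0,0,0,0],[-0.01,0.046,0,0,0,0,0],[-0.011,0.056,0,0,0,0,0]]]'
python3 -c "
from h import *;st()
cv2.imwrite('pics/w1.png',robot.snapshot('wrist'))"
```

```text
clock: 2.77
tcp_pos: [0.6509, 0.1644, 0.2387]
eef_rot: [0.999, 0.038, -0.009, 0.001]
contact_force: [-0.6, -0.5, -2.7]
grip_width: 0.0002
t2.77 box x-73.2 y135.5 z238.7 mm toolx yaw 4.4 tilt 1.0 Fbox [-0.6 -0.4 -2.7] grip 0.2
clock: 3.18
tcp_pos: [0.6494, 0.1064, 0.2523]
eef_rot: [0.999, 0.038, 0.002, 0.0]
contact_force: [0.1, -0.1, -0.5]
grip_width: 0.0001
t3.18 box x-79.1 y77.8 z252.3 mm toolx yaw 4.3 tilt 0.2 Fbox [ 0.1 -0.1 -0.5] grip 0.1
```

View pics/w1.png

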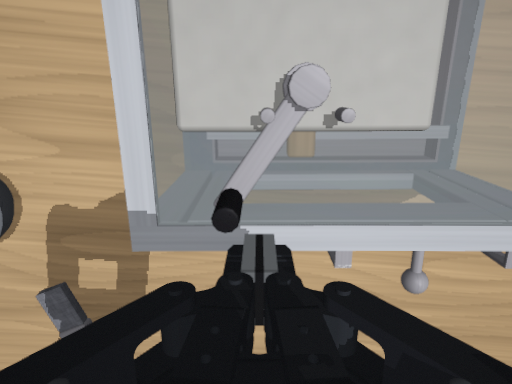

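```bash
python3 - <<'E'
from h import *
m=robot.camera_model("wrist"); s=robot.sense()
print(m["xyz"],proj(m,s["tcp_pos"]),s["tcp_pos"])
c,n=np.cos(Y),np.sin(Y)
def box(p): d=p[:2]-C; return np.round(1e3*np.array([c*d[0]+n*d[1],-n*d[0]+c*d[1]]),1)
print("pegtop",box(onz(m,227,218,.276)),"hub",box(onz(m,310,84,.25)),"pegbase",box(onz(m,231,200,.24)))
print("knob",box(onz(m,415,281,.165)),onz(m,415,281,.165))
print("BL corner",box(onz(m,134,248,.2)))
st()
E
```

```text
[0.72195999 0.11092126 0.42488214] [260.58996385 229.25081614] [0.64955366 0.10476713 0.25166381]
pegtop [-63.1  92.2] hub [-2.  51.5] pegbase [-65.6  93.3]
knob [-164.1  -58.4] [ 0.57508574 -0.03591448  0.165     ]
BL corner [-115.1  168.9]
t3.23 box x-79.1 y76.2 z251.7 mm toolx yaw 4.2 tilt 0.2 Fbox [ 0.2 -0.7 -0.3] grip 0.2
```

```bash
python3 -m pendant '[[[0,0,-0.035,0,0,0,0],[0,0,-0.055,0,0,0,0],[0.01,-0.03,-0.055,0,0,0,0],[0.017,-0.062,-0.055,0,0,0,0],[0.017,-0.062,-0.055,0,0,0,0]]]' >/dev/null
python3 -m pendant '[[[0,0,0.02,0,0,0,0],[0,0,0.04,0,0,0,0],[0,0,0.057,0,0,0,0],[0,0,0.057,0,0,0,0],[0,0,0.057,0,0,0,0]]]'>/dev/null
python3 -c "from h import *;st()"
python3 -m pendant '[[[0,0.008,0,0,0,0,0],[0,0.016,0,0,0,0,0],[0,0.024,0,0,0,0,0],[0,0.028,0,0,0,0,0]]]'>/dev/null
python3 -c "from h import *;st()"
python3 -m pendant '[[[-0.002,0.005,0,0,0,0,0],[-0.004,0.01,0,0,0,0,0]]]'>/dev/null
python3 -c "
from h import *;st()
cv2.imwrite('pics/w2.png',robot.snapshot('wrist'))"
```

```text
t4.07 box x-62.9 y141.2 z246.4 mm toolx yaw 4.3 tilt 0.1 Fbox [-0.1  0.5  1.6] grip 0.2
t4.40 box x-61.7 y112.0 z248.9 mm toolx yaw 4.3 tilt 0.1 Fbox [-0.1 -0.6  0.9] grip -0.2
t4.57 box x-66.3 y103.0 z247.7 mm toolx yaw 4.3 tilt 0.0 Fbox [ 0.2 -1.   0.8] grip 0.1
```

View pics/w2.png

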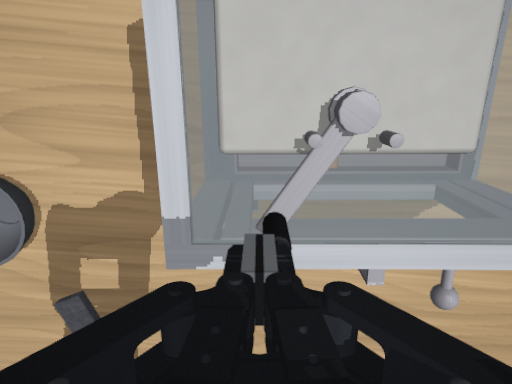

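```bash
python3 - <<'E'
from h import *
m=robot.camera_model("wrist"); s=robot.sense(); r=R.from_quat(s["eef_rot"]).as_matrix()
for dx in(-11,0,11):
  for dz in (0,-20,-40): print(dx,dz,proj(m,s["tcp_pos"]+r@(np.array([dx,0,dz])/1e3)).round())
c,n=np.cos(Y),np.sin(Y)
def box(p): d=p[:2]-C; return np.round(1e3*np.array([c*d[0]+n*d[1],-n*d[0]+c*d[1]]),1)
print("pegtop",box(onz(m,275,222,.276)),"hub",box(onz(m,357,110,.25)))
a=cv2.imread("pics/w2.png")[190:300,200:320];cv2.imwrite("pics/c2.png",cv2.resize(a,None,fx=5,fy=5,interpolation=cv2.INTER_CUBIC))
E
```

```text
-11 0 [261. 247.]
-11 -20 [261. 265.]
-11 -40 [261. 287.]
0 0 [261. 229.]
0 -20 [261. 245.]
0 -40 [261. 265.]
11 0 [261. 211.]
11 -20 [261. 224.]
11 -40 [261. 242.]
pegtop [-51.   95.6] hub [-2.  54.5]
```

View pics/c2.png

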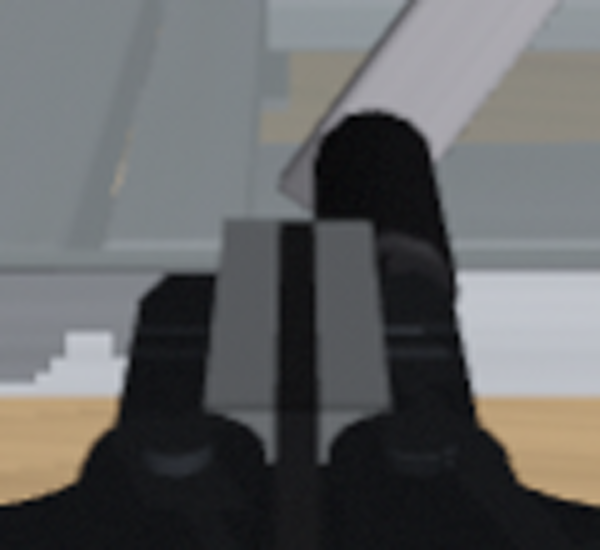

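```bash
python3 - <<'E'
from h import *
m=robot.camera_model("side"); s=robot.sense()
a=robot.snapshot("side")
u,v=proj(m,s["tcp_pos"]);print(u,v)
pp=[proj(m,[.7342+.997*x-.0765*y,.03485+.0765*x+.997*y,z]) for x,y,z in((-.064,.092,.24),(-.064,.092,.276),(-.12,.17,.2))]
x0,y0=int(u)-45,int(v)-45
c=cv2.resize(a[y0:y0+80,x0:x0+90],None,fx=7,fy=7,interpolation=cv2.INTER_CUBIC)
for q,col in zip([(u,v)]+pp,[(0,0,255),(0,255,0),(0,255,255),(255,0,0)]):
    cv2.circle(c,(int((q[0]-x0+.5)*7),int((q[1]-y0+.5)*7)),4,col,1)
cv2.imwrite("pics/c3.png",c);st()
E
```

```text
211.84223448186503 182.21220201122003
t4.67 box x-66.5 y102.9 z247.5 mm toolx yaw 4.3 tilt 0.0 Fbox [-0.5 -0.3  0.8] grip -0.2
```

View pics/c3.png

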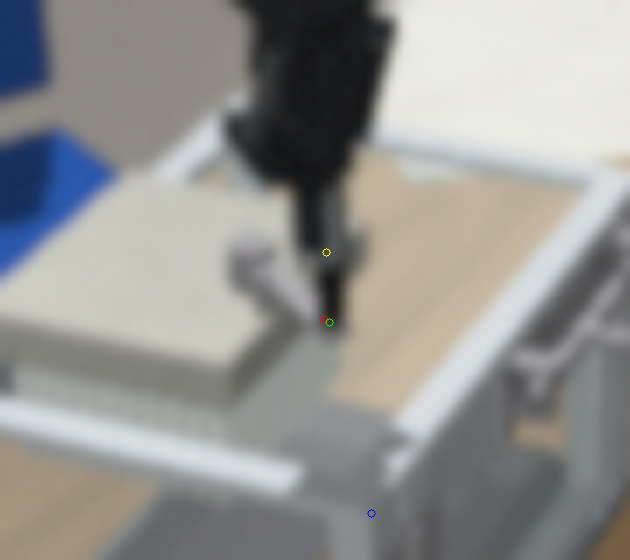

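The side crop shows the fingertips (grey, row about 260) ending near the peg's top (yellow mark, row 252). The reported TCP (red mark, row 320) is lower, about at the peg's base. So the fingers are passing over the peg. I'll back off, lower and push again while watching the force.

```bash
python3 -m pendant '[[[0,-0.015,0,0,0,0,0],[0,-0.03,0,0,0,0,0],[0,-0.03,0.012,0,0,0,0],[0,-0.03,0.024,0,0,0,0],[0,-0.03,0.024,0,0,0,0]]]'>/dev/null
python3 -c "from h import *;st()"
python3 -m pendant '[[[0,0.008,0,0,0,0,0],[0,0.016,0,0,0,0,0],[0,0.024,0,0,0,0,0]]]'>/dev/null
python3 -c "from h import *;st()"
python3 -m pendant '[[[0,0.005,0,0,0,0,0],[0,0.01,0,0,0,0,0]]]'>/dev/null
python3 -c "from h import *;st()"
python3 -m pendant '[[[-0.004,0.007,0,0,0,0,0],[-0.006,0.014,0,0,0,0,0]]]'>/dev/null
python3 -c "
from h import *;st()
cv2.imwrite('pics/w3.png',robot.snapshot('wrist'))"
```

```text
t5.08 box x-68.4 y134.7 z218.6 mm toolx yaw 4.5 tilt 0.4 Fbox [-0.1  0.2 -0.8] grip 0.1
t5.33 box x-67.2 y110.0 z223.2 mm toolx yaw 4.3 tilt 0.2 Fbox [-3.9  5.5 -1.2] grip 0.1
t5.50 box x-67.4 y99.9 z223.3 mm toolx yaw 4.3 tilt 0.3 Fbox [-1.8  3.9 -1.1] grip -0.2
t5.67 box x-72.7 y85.2 z223.4 mm toolx yaw 4.3 tilt 0.1 Fbox [-0.8  3.6 -1.8] grip 0.0
```

View pics/w3.png

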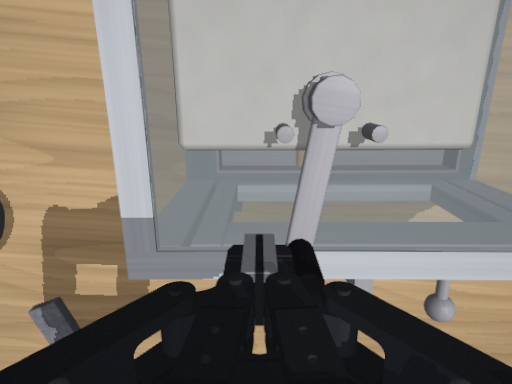

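```bash
python3 -m pendant '[[[-0.003,0.008,0,0,0,0,0],[-0.004,0.016,0,0,0,0,0],[-0.003,0.024,0,0,0,0,0],[-0.001,0.033,0,0,0,0,0]]]'>/dev/null
python3 -c "from h import *;st()"
python3 -m pendant '[[[0.003,0.006,0,0,0,0,0],[0.006,0.012,0,0,0,0,0],[0.009,0.018,0,0,0,0,0]]]'>/dev/null
python3 -c "from h import *;st()"
python3 -m pendant '[[[0.001,0.003,0,0,0,0,0],[0.002,0.006,0,0,0,0,0]]]'>/dev/null
python3 -c "from h import *;st()"
```

```text
t6.05 box x-74.2 y52.3 z223.6 mm toolx yaw 4.4 tilt 0.1 Fbox [-3.   4.2  1. ] grip -0.1
t6.30 box x-64.4 y34.3 z223.3 mm toolx yaw 4.4 tilt 0.1 Fbox [-3.3  3.9  0.1] grip 0.1
t6.47 box x-61.8 y29.5 z223.3 mm toolx yaw 4.3 tilt 0.2 Fbox [-3.6 10.6  1.5] grip -0.4
```

```bash
python3 -m pendant '[[[0.001,0.002,0,0,0,0,0],[0.001,0.003,0,0,0,0,0],[0.001,0.003,0,0,0,0,0]]]'>/dev/null
python3 -c "
from h import *;st()
cv2.imwrite('pics/w4.png',robot.snapshot('wrist'))"
```

```text
t6.72 box x-61.9 y29.7 z223.3 mm toolx yaw 4.4 tilt 0.5 Fbox [-4.1 11.3  1. ] grip -0.2
```

View pics/w4.png

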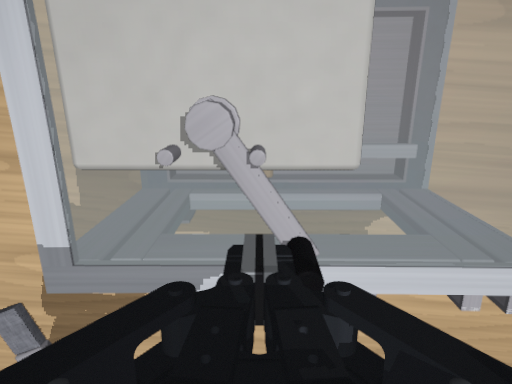

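The lever arm is lying against the right stop post and the fingers have stalled. I'll push slightly more to be sure, then back off along the arc so it springs back.

```bash
python3 -m pendant '[[[0.001,0.003,0,0,0,0,0],[0.001,0.005,0,0,0,0,0],[0.001,0.005,0,0,0,0,0]]]'>/dev/null
python3 -c "from h import *;st()"
python3 -m pendant '[[[-0.008,-0.022,0,0,0,0,0],[-0.018,-0.042,0,0,0,0,0],[-0.018,-0.064,0,0,0,0,0],[-0.01,-0.086,0,0,0,0,0],[-0.004,-0.115,0,0,0,0,0]]]'>/dev/null
python3 -c "from h import *;st()"
python3 -m pendant '[[[0,0,-0.04,0,0,0,0],[0,0,-0.08,0,0,0,0],[0,0,-0.12,0,0,0,0],[0,0,-0.12,0,0,0,0],[0,0,-0.12,0,0,0,0]]]'>/dev/null
python3 - <<'E'
from h import *
st();cv2.imwrite("pics/w5.png",robot.snapshot("wrist"))
E
```

```text
t7.02 box x-61.8 y29.3 z223.3 mm toolx yaw 4.5 tilt 1.0 Fbox [-6.5 21.9  2.9] grip 0.0
t7.43 box x-62.6 y134.6 z224.2 mm toolx yaw 4.3 tilt 0.3 Fbox [0.6 0.1 0.6] grip -0.5
t7.85 box x-61.6 y134.6 z349.1 mm toolx yaw 4.4 tilt 0.7 Fbox [ 0.8 -0.9 -1.2] grip 0.3
```

View pics/w5.png

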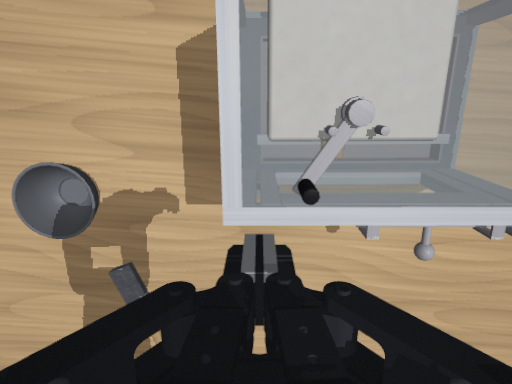

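Lever is back at rest (hub (357,112), peg (308,192)) and the force at the stop reached 22 N without further travel. The knob is at (425,251), so I'll move to it next.

```bash
python3 - <<'E'
from h import *
m=robot.camera_model("wrist")
c,n=np.cos(Y),np.sin(Y)
def box(p): d=p[:2]-C; return np.round(1e3*np.array([c*d[0]+n*d[1],-n*d[0]+c*d[1]]),1)
a=cv2.imread("pics/w5.png")[236:266,408:442]; 
print("knob",box(onz(m,425,251,.165)),"frontleft",box(onz(m,222,224,.2)),"peg",box(onz(m,310,196,.276)))
st()
E
```

```text
knob [-164.9  -55.5] frontleft [-117.6  173.4] peg [-64.6  96.8]
t7.90 box x-62.8 y134.6 z345.4 mm toolx yaw 4.3 tilt 0.3 Fbox [ 0.4 -0.3 -0.5] grip -0.2
```

```bash
python3 -m pendant '[[[-0.021,0.032,0,0,0,0,0.6],[-0.042,0.064,0,0,0,0,0.6],[-0.063,0.097,0,0,0,0,0.6],[-0.084,0.13,0,0,0,0,0.6],[-0.105,0.162,0,0,0,0,0.6]]]' 30 >/dev/null
python3 -m pendant '[[[0,0.031,0.02,0,0,0,0.6],[0,0.032,0.05,0,0,0,0.6],[0,0.032,0.08,0,0,0,0.6],[0,0.032,0.1,0,0,0,0.6],[0,0.032,0.1,0,0,0,0.6]]]' >/dev/null
python3 - <<'E'
from h import *
m=robot.camera_model("wrist")
st();cv2.imwrite("pics/w6.png",robot.snapshot("wrist"))
s=robot.sense();print(proj(m,s["tcp_pos"]),proj(m,[.7342+.997*-.1635+.0765*.0595,.03485-.0765*.1635-.997*.0595,.165]))
E
```

```text
t8.73 box x-173.4 y-58.2 z234.8 mm toolx yaw 4.3 tilt 0.8 Fbox [-0.6  0.4 -0.3] grip 51.3
[260.86222429 229.16238152] [262.3244412  179.42773981]
```

View pics/w6.png

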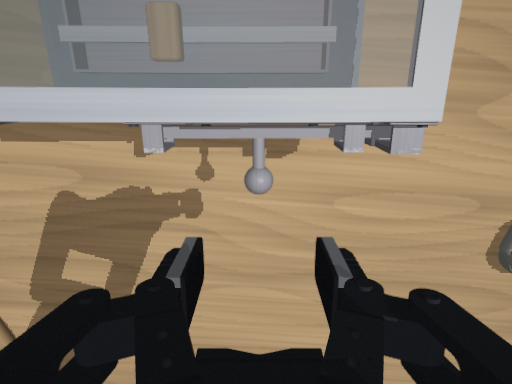

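The knob is at (258,180), midway between the open fingers (edges at 203 and 315). Next I descend and pinch.

```bash
python3 -m pendant '[[[0.002,-0.001,0.03,0,0,0,0.6],[0.003,-0.001,0.06,0,0,0,0.6],[0.003,-0.001,0.085,0,0,0,0.6],[0.003,-0.001,0.1,0,0,0,0.6],[0.003,-0.001,0.1,0,0,0,0.6]]]' >/dev/null
python3 -c "from h import *;st()"
python3 -m pendant '[[[0,0,0.01,0,0,0,0.6],[0,0,0.02,0,0,0,0.6],[0,0,0.023,0,0,0,0.6],[0,0,0.023,0,0,0,0.6]]]' >/dev/null
python3 -c "from h import *;st()"
python3 -m pendant '[[[0,0,0,0,0,0,0],[0,0,0,0,0,0,0],[0,0,0,0,0,0,0],[0,0,0,0,0,0,0],[0,0,0,0,0,0,0]]]' 50 >/dev/null
python3 -c "
from h import *;st()
cv2.imwrite('pics/w7.png',robot.snapshot('wrist'))"
```

```text
t9.20 box x-168.2 y-56.8 z140.1 mm toolx yaw 4.4 tilt 0.3 Fbox [ 0.1 -0.3 -0. ] grip 51.3
t9.53 box x-166.4 y-57.2 z120.1 mm toolx yaw 4.4 tilt 0.0 Fbox [-0.8 -0.2  0.2] grip 51.1
t9.95 box x-165.7 y-57.4 z121.5 mm toolx yaw 4.4 tilt 0.1 Fbox [0.5 0.2 3. ] grip 18.7
```

```bash
python3 - <<'E'
from h import *
st();m=robot.camera_model("side");a=robot.snapshot("side")
s=robot.sense();t=proj(m,s["tcp_pos"]);x0,y0=int(t[0])-25,int(t[1])-45
c1=cv2.resize(a[y0:y0+60,x0:x0+60],(400,400),interpolation=cv2.INTER_CUBIC)
q=((t-[x0,y0]+.5)*400/60).astype(int);cv2.circle(c1,tuple(int(i) for i in q),4,(0,0,255),1)
w=cv2.imread("pics/w7.png")[150:300,185:335]
cv2.imwrite("pics/c7.png",np.hstack([c1,cv2.resize(w,(400,400),interpolation=cv2.INTER_CUBIC)]))
E
```

```text
t10.00 box x-165.7 y-57.4 z121.5 mm toolx yaw 4.4 tilt 0.1 Fbox [0.1 0.8 3.3] grip 18.9
```

View pics/c7.png

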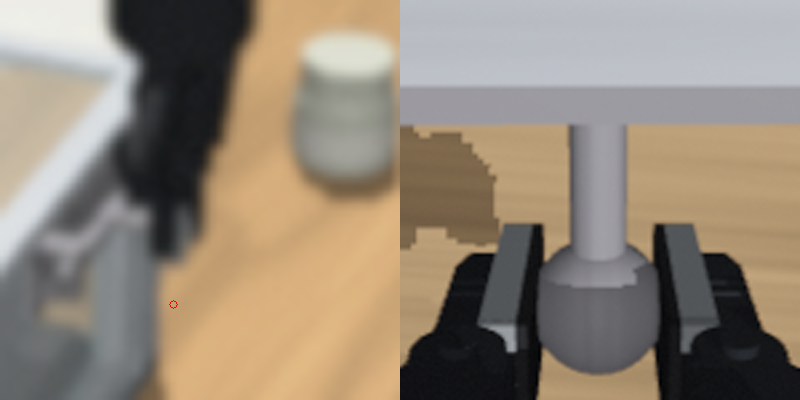

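The side crop shows the fingertips ending at about the knob's height. In the wrist crop the ball, (538–658, 245–375), sits between the pads near their tips. The 18.7 mm width is under the 22 mm ball, so I'll re-grip 6 mm deeper, then test with a lift.

```bash
python3 -m pendant '[[[0,0,0,0,0,0,0.45],[0,0,0,0,0,0,0.45],[0.002,-0.001,0.004,0,0,0,0.45],[0.002,-0.001,0.007,0,0,0,0.45],[0.002,-0.001,0.007,0,0,0,0.45]]]' 60 >/dev/null
python3 -c "from h import *;st()"
python3 -m pendant '[[[0,0,0,0,0,0,0],[0,0,0,0,0,0,0],[0,0,0,0,0,0,0],[0,0,0,0,0,0,0],[0,0,0,0,0,0,0]]]' 60 >/dev/null
python3 -c "from h import *;st()"
```

```text
t10.47 box x-165.2 y-55.8 z111.7 mm toolx yaw 4.4 tilt 0.1 Fbox [ 0.1 -0.4 -0.4] grip 38.3
t10.88 box x-164.7 y-56.1 z113.0 mm toolx yaw 4.4 tilt 0.0 Fbox [-1.2 -1.1 -1.6] grip 18.8
```

```bash
python3 -m pendant '[[[0,0,-0.004,0,0,0,0],[0,0,-0.008,0,0,0,0],[0,0,-0.01,0,0,0,0],[0,0,-0.01,0,0,0,0]]]' >/dev/null
python3 -c "from h import *;st()"
python3 -m pendant '[[[0,-0.003,0,0,0,0,0],[0,-0.006,0,0,0,0,0],[0,-0.008,0,0,0,0,0],[0,-0.008,0,0,0,0,0]]]' >/dev/null
python3 -c "from h import *;st()"
```

```text
t11.22 box x-164.5 y-56.2 z124.0 mm toolx yaw 4.4 tilt 0.0 Fbox [-2.1  0.2 -0.9] grip 19.1
t11.55 box x-164.5 y-47.6 z123.1 mm toolx yaw 4.4 tilt 0.0 Fbox [-1.1 -0.  -1.8] grip 18.5
```

```bash
python3 -m pendant '[[[0,-0.008,0,0,0,0,0],[0,-0.016,0,0,0,0,0],[0,-0.024,0,0,0,0,0],[0,-0.03,0,0,0,0,0],[0,-0.03,0,0,0,0,0]]]' >/dev/null
python3 - <<'E'
from h import *
st();cv2.imwrite("pics/w8.png",robot.snapshot("wrist")[60:330])
# knob now at slide s; gate target 0.35
H=np.array([-.1165,.133])
K=np.array([-.1635,-.0585+.038]);v=K-H
for a in (.05,.1,.15,.2,.25,.3,.35,.37):
    c,s=np.cos(-a),np.sin(-a);w=np.array([c*v[0]-s*v[1],s*v[0]+c*v[1]])-v
    print(a,"tool dx %.4f dy %.4f rot %.1f"%(w[0],-w[1],np.degrees(a)))
E
```

```text
t11.97 box x-164.6 y-16.1 z123.2 mm toolx yaw 4.4 tilt 0.1 Fbox [-1.9  0.7 -1.5] grip 18.8
0.05 tool dx -0.0076 dy -0.0025 rot 2.9
0.1 tool dx -0.0151 dy -0.0055 rot 5.7
0.15 tool dx -0.0224 dy -0.0087 rot 8.6
0.2 tool dx -0.0296 dy -0.0124 rot 11.5
0.25 tool dx -0.0365 dy -0.0164 rot 14.3
0.3 tool dx -0.0433 dy -0.0207 rot 17.2
0.35 tool dx -0.0498 dy -0.0254 rot 20.1
0.37 tool dx -0.0523 dy -0.0274 rot 21.2
```

Bolt drawn about 40 mm, free of force and still gripped. Now I swing the gate along its arc.

```bash
python3 -m pendant '[[[-0.0076,-0.0025,0,0,0,2.9,0],[-0.0151,-0.0055,0,0,0,5.7,0],[-0.0224,-0.0087,0,0,0,8.6,0],[-0.0296,-0.0124,0,0,0,11.5,0],[-0.0296,-0.0124,0,0,0,11.5,0]]]' >/dev/null
python3 -c "from h import *;st()"
```

```text
t12.43 box x-192.9 y-5.1 z124.2 mm toolx yaw -7.2 tilt 0.3 Fbox [ 3.3  0.4 -2. ] grip 19.0
```

```bash
python3 -m pendant '[[[-0.0076,-0.0025,0,0,0,2.9,0],[-0.0151,-0.0055,0,0,0,5.7,0],[-0.0224,-0.0087,0,0,0,8.6,0],[-0.0224,-0.0087,0,0,0,8.6,0],[-0.0224,-0.0087,0,0,0,8.6,0]]]' >/dev/null
python3 - <<'E'
from h import *
st()
m=robot.camera_model("wrist");a=robot.snapshot("wrist")
H=np.array([-.1165,.133]);c,n=np.cos(Y),np.sin(Y)
s=robot.sense();d=s["tcp_pos"][:2]-C;K=np.array([c*d[0]+n*d[1],-n*d[0]+c*d[1]])-H
r=np.hypot(*K);print("angle from tcp",np.arctan2(-K[0],-K[1])-np.arcsin(.047/r),"r",r)
# the knob ball: grey round blob between the pads
g=cv2.cvtColor(a,cv2.COLOR_BGR2GRAY)
cs=cv2.HoughCircles(cv2.medianBlur(g,3),cv2.HOUGH_GRADIENT,1,30,param1=80,param2=15,minRadius=17,maxRadius=32)
if cs is not None: print(cs[0][:6].round(), proj(m,[s["tcp_pos"][0],s["tcp_pos"][1],.175]).round())
E
```

```text
t12.85 box x-212.2 y6.9 z124.4 mm toolx yaw -15.6 tilt 0.3 Fbox [ 3.5 -0.6 -0.9] grip 18.8
angle from tcp 0.34819616792774294 r 0.15836895486667985
[[258. 272.  31.]
 [386. 362.  24.]] [262. 276.]
```

```bash
python3 -m pendant '[[[0,0,0,0,0,0,0],[0,0,0,0,0,0,0],[0,0,0,0,0,0,0],[0,0,0,0,0,0,0],[0,0,0,0,0,0,0]]]' >/dev/null
python3 - <<'E'
from h import *
st();b=robot.snapshot("top");a=cv2.imread("pics/top0.png");sb=robot.snapshot("side");sa=cv2.imread("pics/side0.png")
d=cv2.absdiff(a,b).max(2);e=cv2.absdiff(sa,sb).max(2)
for n,(x,y,X,Y_) in dict(bowl=(103,158,138,195),jar=(362,150,390,182),cast=(352,198,378,225),brush=(135,210,170,272),peg=(205,112,235,142)).items(): print("top",n,(d[y:Y_,x:X]>25).sum())
for n,(x,y,X,Y_) in dict(bowl=(163,288,210,330),brush=(236,304,314,328),jar=(275,155,296,182),cast=(305,175,326,194)).items(): print("side",n,(e[y:Y_,x:X]>25).sum())
E
```

```text
t13.32 box x-213.7 y7.1 z123.4 mm toolx yaw -15.7 tilt 0.0 Fbox [ 5.5 -0.5 -1.8] grip 18.6
top bowl 0
top jar 0
top cast 0
top brush 27
top peg 0
side bowl 0
side brush 148
side jar 148
side cast 0
```

```bash
python3 -c "
from h import *;print(robot.sign_off());st()"
```

```text
the job is handed in; nothing more can be done
None
the job is handed in; nothing more can be done
```

The job is done and handed in at about 13.4 s of the 53 s allowed. I swung the shaker lever to its stop and let it spring back, then lifted and drew the bolt. The gate is ajar and the fingers still hold the knob.

- **Shaker lever:** The first push passed over the peg. The fingertips are about 30 mm shorter than the reported tool point, so I lowered the tool and pushed again. The lever then stalled against its stop post, with about 22 N and no further travel. The wrist picture after I backed off shows it at rest again.
- **Bolt:** I lifted it about 10 mm and drew it about 40 mm with almost no side force, so it cleared the lip without being forced.
- **Gate:** By the tool's position it stands at about 0.35 rad, roughly 92 mm at the free edge. After a further 0.4 s of holding it was still steady, with the spring pulling at about 5.5 N.

Some checks were not clean:
- **Grip width:** It reads 18.7 mm on the 22 mm knob, and read the same after I re-gripped deeper. I take it as sensor offset or soft pads.
- **Loose items:** The bowl, cast and lever look unchanged from the start. The jar is unchanged from above but shows some changed pixels from the side. The brush shows some in both views. I think these are the arm's shadow or the arm in the way, because the tool never came near either one, but I did not confirm it.
- **Gate angle:** I had used all 12 picture views, so I could not confirm it by eye at the end.

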